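# Find the socket and spray it clean

## Task

On this electronics bench, lift the caps off the closed tins until you find the connector socket with the square foot flange, and stand it upright in the drip tray of the cleaning station, setting it down rather than dropping it. Only then press the spray can's nozzle cap all the way down and let it spring back up. Stand every cap you lift upright, mouth down, on the bench or back on its tin, leave the parts in the other tins where they stand, and do not shove or knock over the other things on the bench.

Things in the scene. Friction and masses are not known exactly. Their poses are not given: they have to be found in the camera images.
- tin1: Fixed base of a capped tin, identical to the other two tins from outside: an aluminium disc of 84 mm diameter, 6 mm high, with a raised round step on it (52 mm diameter, 3 mm more; a part stands on the step, its foot 9 mm above the bench). Origin at the centre of its underside, on the bench.
- knob1 (a point): Centre of the black upright knob (20 mm diameter, 26 mm high) on the loose cap of tin1. The cap is an opaque aluminium cup, mouth down, 62 mm outside and 57 mm inside diameter, 50 to 100 g, slipped over the step of the base; its flat top is 13 mm below this point, its lower rim 59 mm below it, 3 mm below the top of the step: it lifts straight off, 40 mm of lift clears the part inside. z is up along the knob.
- tin2: Fixed base of a capped tin, identical to the other two tins from outside: an aluminium disc of 84 mm diameter, 6 mm high, with a raised round step on it (52 mm diameter, 3 mm more; a part stands on the step, its foot 9 mm above the bench). Origin at the centre of its underside, on the bench.
- knob2 (a point): Centre of the black upright knob (20 mm diameter, 26 mm high) on the loose cap of tin2. The cap is an opaque aluminium cup, mouth down, 62 mm outside and 57 mm inside diameter, 50 to 100 g, slipped over the step of the base; its flat top is 13 mm below this point, its lower rim 59 mm below it, 3 mm below the top of the step: it lifts straight off, 40 mm of lift clears the part inside. z is up along the knob.
- tin3: Fixed base of a capped tin, identical to the other two tins from outside: an aluminium disc of 84 mm diameter, 6 mm high, with a raised round step on it (52 mm diameter, 3 mm more; a part stands on the step, its foot 9 mm above the bench). Origin at the centre of its underside, on the bench.
- knob3 (a point): Centre of the black upright knob (20 mm diameter, 26 mm high) on the loose cap of tin3. The cap is an opaque aluminium cup, mouth down, 62 mm outside and 57 mm inside diameter, 50 to 100 g, slipped over the step of the base; its flat top is 13 mm below this point, its lower rim 59 mm below it, 3 mm below the top of the step: it lifts straight off, 40 mm of lift clears the part inside. z is up along the knob.
- socket_mid (a point): Centre (half-way up) of the connector socket, the part wanted: steel, 36 mm high, standing upright (its z is up): a SQUARE foot flange 26 x 26 mm, 4 mm thick, with a round barrel of 14 mm diameter on it. 30 to 65 g. It starts hidden under one of the three caps.
- plain_mid (a point): Centre of another steel part: a plain round pin without flange, 16 mm diameter, 36 mm high, hidden upright under another cap. Not wanted.
- round_mid (a point): Centre of another steel part: like the socket but with a ROUND foot flange of 26 mm diameter (barrel 14 mm, 36 mm high), hidden upright under another cap. Not wanted.
- station: Fixed cleaning station: grey plate 200 x 94 mm, 6 mm thick, origin at its underside on the bench. On it along its own +x, 55 mm from the origin, a clamped upright aluminium spray can (54 mm diameter, up to 138 mm above the bench; clamp post behind it up to 94 mm off the origin, 96 mm high); along its own -x, 55 mm from the origin, the steel drip tray. The nozzle points at the tray.
- tray (a point): Centre of the inner floor of the square open drip tray, 10 mm above the bench; inside 78 x 78 mm, walls 4 mm thick, rim 8 mm above this floor; axes as the station's. The can's axis is 110 mm from here along +x.
- nozzle_top (a point): Centre of the top face of the can's white round nozzle cap (28 mm diameter, 16 mm high), 164 mm above the bench when up.
- nozzle (a joint): Travel of the nozzle cap, m: 0 when up, 0.008 when fully down at its stop; a spring pushes it up (2.4 N to start, 7.2 N fully down).
- spool: Bystander: solder-wire spool, steel, 50 mm diameter, 32 mm high, loose, origin at the centre of its underside.
- module: Bystander: small black instrument module, 44 x 30 mm, 25 mm high, loose, origin at the centre of its underside.
- flask: Bystander: small grey plastic bottle, closed, 40 mm diameter, 95 mm high, loose, origin at the centre of its underside.
- heatsink: Bystander: finned aluminium heat sink, 44 x 44 mm, 24 mm high, loose, origin at the centre of its underside.
- magnet: Bystander: dark steel block with a brass bar on top, 50 x 40 mm, 40 mm high, loose, origin at the centre of its underside.
- dome: Bystander: white moulded plastic dome, 92 mm diameter, 41 mm high, loose, origin at the centre of its underside. (Equipment not listed here stands only farther than 0.77 m from the robot base axis or more than 45 degrees to either side.)
Not all that is in view belongs to the job. What is shaped like the station but yellow is not meant.

How it is judged:
By the outcome, as a careful person would: the job done as asked, in the order asked, and still so for the second after the job is handed in, with the robot touching nothing.
It also fails if it takes over 72 s, if anything falls off the work surface, if the arm or the gripper's body presses on something with over 40 N, if the wrist force passes 120 N, or if a joint passes its speed limit or range.

## Robot

A 6-joint arm with a two-finger parallel gripper is mounted at the origin on the work surface. World frame = base frame: x ahead of the robot, y to its left, z up, the work surface at z = 0. Lengths are in m, angles in degrees, forces in N, time in s.
With the tool pointing down it reaches from about 0.35 to 0.875 m from the base axis. Payload 4.2 kg.
Tool frame: the origin (TCP) lies at the very end of the fingers, on their centre line; the grasp point (between the pads) lies 19 mm behind it; z points along the fingers, y is the line along which they close (so a half turn about z gives the same grasp; the last joint's range is limited). The gripper opens to 87 mm and grips with 3 to 60 N. Pads are 19 mm wide; open, the fingers measure 117 mm over their backs; the gripper's body (75 mm by 190 mm) begins 51 mm behind the grasp point.
Start: joints at [-62.418, 22.042, 0.453, 0, -68.411, -14.817], TCP at [0.138, -0.61, 0.223] pointing down, gripper open.
Joint ranges: [-179.83, 179.83], [-69.29, 118.12], [-61.27, 80.66], [-181.25, 117.63], [-171.15, -9.14], [-177.46, 177.46]. Speed limits (degrees/s): [159.86, 159.86, 180, 180, 180, 180].

## Interface

Orientations are given as a 3x3 rotation matrix whose columns are the frame's x, y, z axes.
In Python, from station import sense, cams, r gives the robot as it stands. The module is installed in compiled form; this text tells all that it offers.
- The arm moves only by the tool step_arm, never from a script. Its argument "targets" is text: rows parted by semicolons, each of 4 numbers parted by spaces: the shift along the tool's x, y, z in cm, then the turn about the tool's z in degrees. In form: x y z turn; .... A call has 1 to 12 rows; each row shifts and turns the commanded pose from where the row before left it, along the tool's axes as they then stand; what a row does not reach is not made up. A row lasts 1/12 s, in which the tool goes at most 41.7 mm and 7.16 degrees, less where a joint would pass 70% of its speed; a pose out of reach is approached as far as the arm can. A call with a gripper value outside its range is refused whole. "claw" is the finger opening in cm, from 0 to 8.7, set as the call begins (left out, the last holds). The fingers move at their own pace and stop on an object; the grip force is fixed at half the most. Time passes only in rows, so rows that do not move let the fingers close. It gives the time, the measured TCP pose, the force, the opening and the grip force at its end, in the units of the state.
- sense(): the state, without advancing time (a new reading comes with each control period).
- cams.capture(name): name is "side" or "top" or "wrist"; returns a dict with "frame" (384x512x3 uint8, blue, green, red), "vertical_fov" (degrees; the focal length in pixels is half the picture's height over the tangent of half this angle, whatever the lens; pixels are square), "cx", "cy" (the principal point, pixels), "dist_coeffs" ([k1, k2, p1, p2, k3] as OpenCV has them; the pictures are not rectified), "eye" and "rotation" of the camera in the world; the wrist camera has in their place "tool_from_camera" (4x4, takes a point from camera to tool coordinates, whose origin is the TCP and whose axes are the flange's). Camera axes: x right, y down, z forward; pixel columns grow to the right and rows downward; lengths in m; the calibration is good to about 2 mm. A picture is of the moment at which its call begins: read the wrist's pose just before it. There is no depth.
- r.finish_job(): hands the job in; it is judged then, once.
The state is a dict: "time_s": time; "joints": joint angles; "joint_velocities": joint speeds; "effort": joint torques, N m; "tcp_pos": TCP position; "ee_rot": TCP orientation; "wrist_force": force on the tool from outside, world axes, zero at the start; "moment": the same for the moment, N m; "gripper_width": opening from 0.0 (shut) to 1.0 (fully open); "gripper_force": force on a finger pad.
Only numpy, scipy, OpenCV 4.12 (cv2) and the standard library are available. Lean on these libraries where they do the work, as an engineer would, in place of code of your own. Each camera call takes 0.05 s, during which the arm holds its last target. There are 200 camera calls.

## Working session

There is one attempt and no reset: what is moved stays moved. The work goes in short steps, Python scripts to look and compute and a tool call to move; the robot and the scene stay as the last step left them, time stands still between calls to the robot, and variables do not carry over. Pictures are saved under pics/ and viewed, at most 12 in all, crops included, and the job is handed in when it is done.

Besides the shell and the picture viewer there is one more tool, called as name(argument=value, ...) on one line, values as JSON. step_arm: Moves the arm, as the interface text tells. Its arguments: {"type":"object","properties":{"targets":{"type":"string"},"claw":{"type":"number"}},"required":["targets"]}

```bash
mkdir -p pics; cat > h.py <<'E'
import numpy as np, cv2
from station import sense, cams, r
def cap(n):
    s=sense(); c=cams.capture(n); f=c["frame"]; h,w=f.shape[:2]
    F=h/2/np.tan(np.radians(c["vertical_fov"])/2)
    c["K"]=np.array([[F,0,c["cx"]],[0,F,c["cy"]],[0,0,1]]); c["D"]=np.array(c["dist_coeffs"],float)
    if n=="wrist":
        T=np.array(c["tool_from_camera"]); R=np.array(s["ee_rot"])
        c["R"]=R@T[:3,:3]; c["o"]=np.array(s["tcp_pos"])+R@T[:3,3]
    else: c["R"]=np.array(c["rotation"]); c["o"]=np.array(c["eye"])
    return c
def ray(c,px):
    p=cv2.undistortPoints(np.array(px,float).reshape(-1,1,2),c["K"],c["D"]).reshape(-1,2)
    return np.c_[p,np.ones(len(p))]@c["R"].T
def onz(c,px,z):
    d=ray(c,px); return c["o"]+d*((z-c["o"][2])/d[:,2])[:,None]
def proj(c,P):
    rv=cv2.Rodrigues(c["R"].T)[0]
    return cv2.projectPoints(np.array(P,float).reshape(-1,3),rv,-c["R"].T@c["o"],c["K"],c["D"])[0].reshape(-1,2)
E
python3 - <<'E'
from h import *
a=cap("top");b=cap("side")
cv2.imwrite("pics/top.png",a["frame"]);cv2.imwrite("pics/side.png",b["frame"])
for c in(a,b):print(c["o"],c["R"].round(3).tolist(),c["K"][0,0])
s=sense();print(s["tcp_pos"],s["ee_rot"],cap("wrist")["o"],np.array(cap("wrist")["tool_from_camera"]).round(3).tolist())
E
```

```text
[ 0.39239027 -0.01114541  1.04505156] [[-0.011, -0.999, 0.043], [-1.0, 0.011, -0.006], [0.005, -0.043, -0.999]] 383.78811924787817
[-0.27570412  0.80088723  1.20435769] [[-0.739, -0.484, 0.468], [-0.673, 0.526, -0.519], [0.005, -0.699, -0.715]] 481.84651892916935
[ 0.13798025 -0.60904104  0.22155991] [[-9.75319067e-01 -2.20799454e-01 -5.64608249e-04]
 [-2.20800136e-01  9.75317237e-01  1.89377049e-03]
 [ 1.32528668e-04  1.97169604e-03 -9.99998047e-01]] [ 0.07123001 -0.6255281   0.3844569 ] [[-0.0, -0.968, -0.249, 0.069], [1.0, -0.0, -0.0, -0.001], [0.0, -0.249, 0.968, -0.163], [0.0, 0.0, 0.0, 1.0]]
```

View pics/top.png

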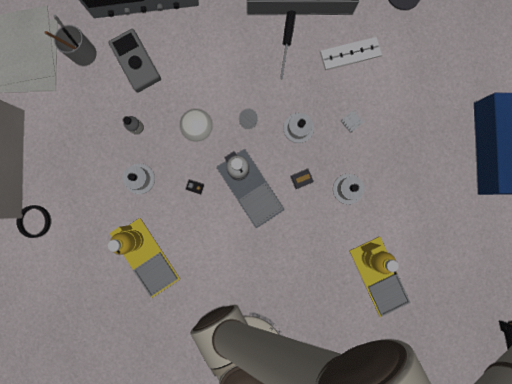

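View pics/side.png

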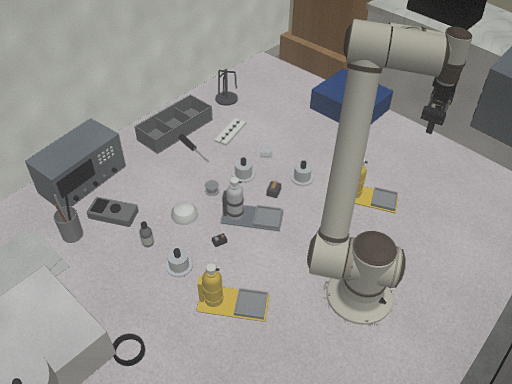

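Candidates for the station are the grey one at (250,188), the yellow at (145,257) and the yellow at (380,275), all in the top picture. The description picks the grey one. The tins (flanged disc with a black knob) are at (138,178), (299,126) and (349,188). Look-alikes are the dome (196,125), the spool (248,119) and the bottle (132,124).

```bash
python3 - <<'E'
from h import *
c=cap("top");f=c["frame"];g=f.max(2)
cv2.imwrite("pics/crop.png",cv2.resize(f[100:240,110:380],None,fx=2.9,fy=2.9,interpolation=cv2.INTER_CUBIC))
for n,(u,v) in dict(L=(130,177),R=(301,123),B=(354,188)).items():
    m=(g[v-14:v+15,u-14:u+15]<45).astype(np.uint8)
    k,l,st,ce=cv2.connectedComponentsWithStats(m);i=1+st[1:,4].argmax()
    p=ce[i]+[u-14,v-14];print(n,p.round(1),st[i],onz(c,p,.069).round(4))
for n,p,z in [("plate",(250,188),.006),("can",(237,160),.164),("tray",(262.5,205),.01),("dome",(196,125),.02),("spool",(248,119),.03),("heat",(349,121),.02),("mag",(302,178),.04),("mod",(195,187),.025),("flask",(126,119),.095),("yL",(145,257),.006),("yR",(380,275),.006)]: print(n,onz(c,p,z).round(3))
E
```

```text
L [132.1 176.7] [12 11  9  7 47] [[0.4739 0.2865 0.069 ]]
R [301.1 123. ] [11 11  7  7 40] [[ 0.6077 -0.1482  0.069 ]]
B [353.6 187.6] [10 11  8  6 43] [[ 0.4399 -0.2801  0.069 ]]
plate [[ 0.445 -0.015  0.006]]
can [[0.502 0.015 0.164]]
tray [[ 0.398 -0.048  0.01 ]]
dome [[0.616 0.129 0.02 ]]
spool [[ 0.628 -0.012  0.03 ]]
heat [[ 0.623 -0.286  0.02 ]]
mag [[ 0.468 -0.152  0.04 ]]
mod [[0.448 0.131 0.025]]
flask [[0.617 0.295 0.095]]
yL [[0.261 0.271 0.006]]
yR [[ 0.205 -0.365  0.006]]
```

View pics/crop.png

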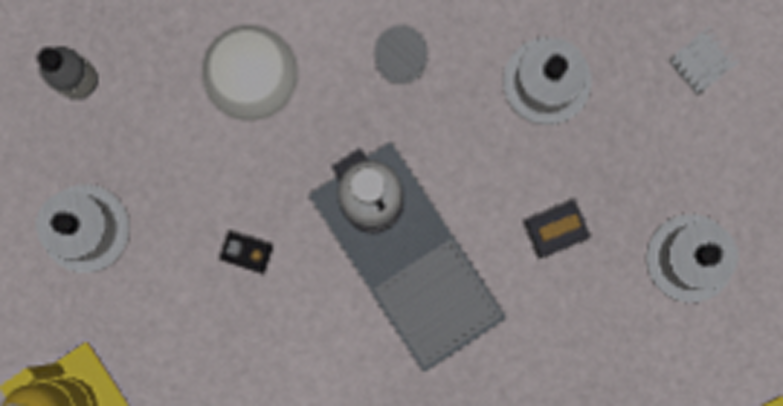

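The crop confirms the choice. The grey station has its white nozzle at crop (369,184) and its tray centre at (439,304). The tins are at crop (85,228), (546,80) and (692,258). I start with the nearest, on the right.

step_arm(targets="-3.06 2.12 0.5 0;-3.06 2.12 0.5 0;-3.06 2.12 0.5 0;-3.06 2.12 0.5 0;-3.06 2.12 0.5 0;-3.06 2.12 0.5 0;-3.06 2.12 0.5 0;-3.06 2.12 0.5 0;-3.06 2.12 0.5 0;-3.06 2.12 0.5 0;-3.06 2.12 0.5 0;-3.06 2.12 0.5 0", claw=6)

```text
time_s: 1.25
tcp_pos: [0.441, -0.2787, 0.1625]
ee_rot: [[-0.975, -0.221, 0.0], [-0.221, 0.975, -0.0], [-0.0, -0.0, -1.0]]
wrist_force: [0.4, -0.9, -0.3]
gripper_width: 0.689
gripper_force: 0.0
```

```bash
cat >> h.py <<'E'
def knob(c,z=.078,guess=None):
    "dark round blob nearest the guess (px), its centroid on plane z"
    m=(c["frame"].max(2)<50).astype(np.uint8)
    k,l,st,ce=cv2.connectedComponentsWithStats(m)
    return [(ce[i].round(1),st[i],onz(c,ce[i],z)[0].round(4)) for i in range(1,k) if st[i,4]>150]
def tool(P):
    s=sense(); return np.array(s["ee_rot"]).T@(np.array(P)-np.array(s["tcp_pos"]))*100
E
python3 - <<'E'
from h import *
c=cap("wrist");cv2.imwrite("pics/w1.png",c["frame"])
s=sense();print(s["time_s"],s["tcp_pos"])
for k in knob(c):print(*k)
E
```

```text
1.3 [ 0.44473449 -0.27547867  0.1616084 ]
[250.5 191.2] [241 182  19  21 253] [ 0.4354 -0.2835  0.078 ]
[251.5 313. ] [    0   208   512   176 65112] [ 0.5586 -0.2549  0.078 ]
[189.1 232.9] [170 220  33  22 422] [ 0.4868 -0.3301  0.078 ]
```

View pics/w1.png

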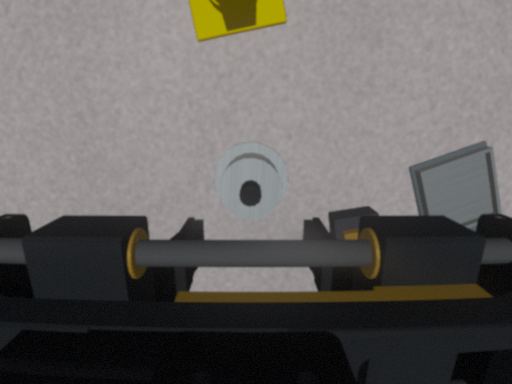

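The wrist picture shows the knob at (250,191) with the fingers either side lower down, the tray at (457,185), the magnet at (355,222) and a yellow station at the top. The arm was still settling, so I re-measure.

```bash
python3 - <<'E'
from h import *
c=cap("wrist");c=cap("wrist")
for k in knob(c,.070)[:1]:print(*k,tool(k[2]))
print(sense()["tcp_pos"])
E
```

```text
[248.9 190. ] [240 180  18  22 303] [ 0.4383 -0.2832  0.07  ] [ 0.40192543 -0.40244889  9.2124641 ]
[ 0.44137347 -0.27840067  0.16212394]
```

step_arm(targets="0.2 -0.2 3 0;0.2 -0.2 3 0;0 0 2.5 0;0 0 1.5 0;0 0 0.7 0;0 0 0 0;0 0 0 0")

```text
time_s: 1.98
tcp_pos: [0.4372, -0.2858, 0.0561]
ee_rot: [[-0.975, -0.221, 0.0], [-0.221, 0.975, -0.0], [-0.0, -0.001, -1.0]]
wrist_force: [1.3, -0.4, -0.6]
gripper_width: 0.687
gripper_force: 0.0
```

step_arm(targets="0 0 0 0;0 0 0 0;0 0 0 0;0 0 0 0;0 0 0 0;0 0 0 0;0 0 0 0", claw=1)

```text
time_s: 2.57
tcp_pos: [0.437, -0.2849, 0.0557]
ee_rot: [[-0.975, -0.221, 0.0], [-0.221, 0.975, 0.0], [-0.0, 0.0, -1.0]]
wrist_force: [-0.0, 0.5, 2.0]
gripper_width: 0.244
gripper_force: 0.5
```

step_arm(targets="0 0 0 0;0 0 0 0;0 0 -0.5 0;0 0 -1.5 0;0 0 -2 0;0 0 -2 0;-2 0 0 0;-3 0 0 0;-3 0 0 0;-2 0 0 0;0 0 0 0;0 0 0 0")

```text
time_s: 3.57
tcp_pos: [0.5349, -0.2625, 0.1152]
ee_rot: [[-0.975, -0.222, -0.001], [-0.222, 0.975, 0.0], [0.001, 0.001, -1.0]]
wrist_force: [-0.4, 0.2, -0.8]
gripper_width: 0.223
gripper_force: 29.7
```

```bash
python3 - <<'E'
from h import *
c=cap("wrist");c=cap("wrist");f=c["frame"]
u,v=proj(c,[.437,-.284,.03])[0];print(u,v,sense()["tcp_pos"],sense()["gripper_width"])
u=int(u);v=int(max(v,70));cv2.imwrite("pics/p1.png",cv2.resize(f[max(v-75,0):v+75,max(u-90,0):u+90],None,fx=3,fy=3,interpolation=cv2.INTER_CUBIC))
E
```

```text
255.14381911962334 80.9815354724636 [ 0.53351032 -0.26288756  0.11529231] 0.22316505857271499
```

View pics/p1.png

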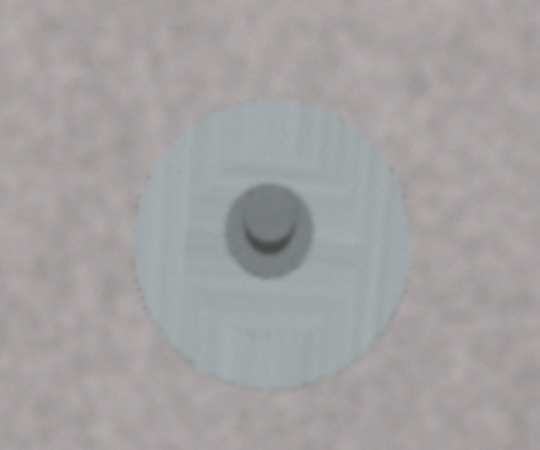

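Round flange with a thin barrel, so not wanted. I'll set the cap on the bench here and go to the far tin.

step_arm(targets="0 0 2 0;0 0 2 0;0 0 1.5 0;0 0 0.7 0;0 0 0.3 0;0 0 0 0;0 0 0.05 0;0 0 0 0")

```text
time_s: 4.33
tcp_pos: [0.5352, -0.2632, 0.0512]
ee_rot: [[-0.975, -0.221, 0.002], [-0.221, 0.975, -0.001], [-0.002, -0.001, -1.0]]
wrist_force: [0.1, -0.1, -0.3]
gripper_width: 0.216
gripper_force: 29.7
```

step_arm(targets="0 0 0 0;0 0 0 0;0 0 0 0;0 0 0 0;0 0 -1 0;0 0 -3 0;0 0 -4 0;0 0 -3 0", claw=6)

```text
time_s: 5.0
tcp_pos: [0.5351, -0.2634, 0.1634]
ee_rot: [[-0.975, -0.222, 0.002], [-0.222, 0.975, -0.001], [-0.001, -0.002, -1.0]]
wrist_force: [1.5, 0.4, 0.2]
gripper_width: 0.668
gripper_force: 0.0
```

```bash
python3 - <<'E'
from h import *
print(tool([.6077,-.1482,.055]),tool([.4739,.2865,.055]),sense()["joints"])
E
```

```text
[-9.61779321  9.64034003 10.83432805] [-6.20670074 54.99474698 10.74762314] [-10.63211287  21.917752    -8.72813006   0.07065401 -59.23491975
 -66.59685479]
```

step_arm(targets="-2 2 0 0;-2.5 2.5 0 0;-2.5 2.5 0 0;-2 2 0 0;-0.6 0.6 0 0;0 0 0 0;0 0 0 0")

```text
time_s: 5.58
tcp_pos: [0.6067, -0.1481, 0.1603]
ee_rot: [[-0.975, -0.222, -0.0], [-0.222, 0.975, -0.0], [0.0, -0.0, -1.0]]
wrist_force: [-0.7, -0.2, 0.4]
gripper_width: 0.69
gripper_force: 0.0
```

```bash
python3 - <<'E'
from h import *
c=cap("wrist")
for k in knob(c,.070)[:2]:print(*k,tool(k[2]-[0,0,.0145]))
print(sense()["tcp_pos"])
E
```

```text
[149.   95.1] [133  84  25  20 212] [ 0.5396 -0.2549  0.07  ] [ 8.84136808 -8.88274697 10.47977222]
[445.7 139.7] [ 418   86   60   79 1119] [0.5175 0.007  0.07  ] [ 5.22190318 17.14991854 10.47947838]
[ 0.60630519 -0.14875738  0.16025697]
```

```bash
python3 - <<'E'
from h import *
c=cap("wrist")
print(proj(c,[.6077,-.1482,.07]))
for k in knob(c,.070):print(*k,tool(k[2]-[0,0,.0145]))
E
```

```text
[[254.57204579 198.21941246]]
[148.9  95.6] [133  85  26  19 228] [ 0.5395 -0.2555  0.07  ] [ 8.83710309 -8.90514234 10.47979429]
[446.1 139.9] [ 418   86   60   79 1125] [0.5174 0.0069 0.07  ] [ 5.22580819 17.17895713 10.4776947 ]
[411.2 117.1] [406  92  17  48 196] [ 0.5063 -0.0315  0.07  ] [ 7.15265429 13.67682018 10.47863087]
[250.5 313.9] [    0   215   512   169 64367] [ 0.7293 -0.1248  0.07  ] [-12.55142452  -0.326326    10.46993802]
[189.1 233.5] [171 222  32  19 374] [ 0.6551 -0.201   0.07  ] [-3.63807313 -6.12916581 10.47408485]
```

```bash
python3 - <<'E'
from h import *
c=cap("wrist");cv2.imwrite("pics/w2.png",c["frame"])
g=c["frame"].max(2)[170:215,225:285];print(g.min(),[(t,(g<t).sum()) for t in(40,50,60,70,80,90)])
for t in(50,60,70):
  m=(g<t).astype(np.uint8);k,l,st,ce=cv2.connectedComponentsWithStats(m)
  i=1+st[1:,4].argmax();P=onz(c,ce[i]+[225,170],.07)[0];print(t,st[i],ce[i]+[225,170],P,tool(P-[0,0,.0145]))
E
```

```text
42 [(40, np.int64(0)), (50, np.int64(96)), (60, np.int64(366)), (70, np.int64(391)), (80, np.int64(414)), (90, np.int64(431))]
50 [20 17 17 13 90] [253.94444444 191.14444444] [ 0.60121957 -0.15066657  0.07      ] [ 0.50878387 -0.0214084  10.47572035]
60 [ 19  16  19  24 366] [253.04098361 197.63661202] [ 0.60735621 -0.15012505  0.07      ] [-0.10180717 -0.10322654 10.47551568]
70 [ 19  16  20  25 391] [253.13299233 197.78516624] [ 0.60747488 -0.15001229  0.07      ] [-0.11585905 -0.09482961 10.47551085]
```

View pics/w2.png

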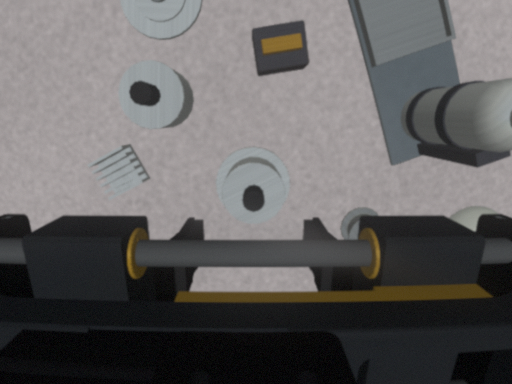

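The w2 picture shows the set-down cap standing at (150,95), clear of the heat sink at (120,170), and the far tin's knob at (253,198). I'll grasp it.

step_arm(targets="-0.1 -0.1 3 0;0 0 3 0;0 0 2.5 0;0 0 1.5 0;0 0 0.5 0;0 0 0 0;0 0 0 0")

```text
time_s: 6.32
tcp_pos: [0.6088, -0.1497, 0.056]
ee_rot: [[-0.975, -0.22, 0.002], [-0.22, 0.975, -0.0], [-0.002, -0.001, -1.0]]
wrist_force: [-0.3, 0.2, 0.8]
gripper_width: 0.689
gripper_force: 0.0
```

step_arm(targets="0 0 0 0;0 0 0 0;0 0 0 0;0 0 0 0;0 0 0 0;0 0 0 0;0 0 0 0;0 0 0 0;0 0 0 0", claw=1)

```text
time_s: 7.07
tcp_pos: [0.6082, -0.1488, 0.0551]
ee_rot: [[-0.975, -0.221, 0.0], [-0.221, 0.975, 0.0], [-0.0, 0.0, -1.0]]
wrist_force: [-0.6, -0.1, 0.8]
gripper_width: 0.218
gripper_force: 30.0
```

step_arm(targets="0 0 -0.5 0;0 0 -1.5 0;0 0 -2 0;0 0 -2 0;-1.9 -0.9 0 0;-2 -0.9 0 0;-2 -0.9 0 0;-1.9 -0.8 0 0;0 0 0 0;0 0 0 0")

```text
time_s: 7.9
tcp_pos: [0.692, -0.1658, 0.1141]
ee_rot: [[-0.975, -0.221, -0.001], [-0.221, 0.975, 0.0], [0.001, 0.001, -1.0]]
wrist_force: [-0.8, -0.1, -0.3]
gripper_width: 0.221
gripper_force: 30.0
```

```bash
python3 - <<'E'
from h import *
c=cap("wrist");c=cap("wrist");f=c["frame"]
u,v=proj(c,[.6075,-.15,.03])[0];print(u,v,sense()["tcp_pos"],sense()["gripper_width"])
u=int(u);v=int(max(v,70));cv2.imwrite("pics/p2.png",cv2.resize(f[max(v-75,0):v+75,max(u-90,0):u+90],None,fx=3,fy=3,interpolation=cv2.INTER_CUBIC))
E
```

```text
295.1022709969235 107.51322880420479 [ 0.69102358 -0.16567403  0.1146219 ] 0.21784089286148686
```

View pics/p2.png

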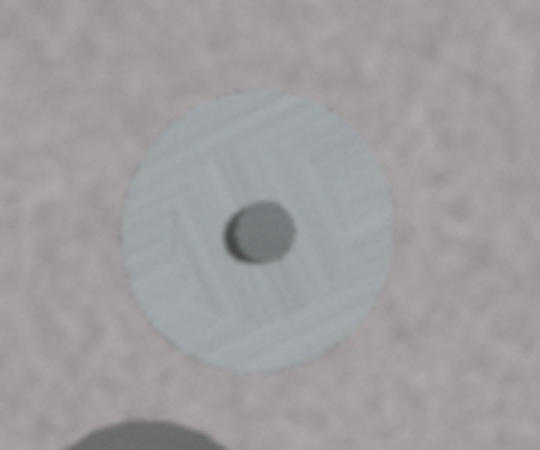

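Plain pin without a flange, so not wanted. I'll set the cap down here; the socket must be in the left tin.

step_arm(targets="0 0 2 0;0 0 2 0;0 0 1.5 0;0 0 0.7 0;0 0 0.3 0;0 0 0 0;0 0 0.05 0;0 0 0 0")

```text
time_s: 8.67
tcp_pos: [0.6928, -0.1658, 0.0508]
ee_rot: [[-0.975, -0.221, 0.003], [-0.221, 0.975, -0.0], [-0.002, -0.001, -1.0]]
wrist_force: [-0.1, 0.3, -0.0]
gripper_width: 0.218
gripper_force: 30.0
```

step_arm(targets="0 0 0 0;0 0 0 0;0 0 0 0;0 0 0 0;0 0 -1 0;0 0 -3 0;0 0 -4 0;0 0 -4 0;0 0 -4 0;0 0 -2 0;0 0 0 0", claw=6)

```text
time_s: 9.58
tcp_pos: [0.6948, -0.1666, 0.2387]
ee_rot: [[-0.975, -0.222, 0.014], [-0.222, 0.975, -0.003], [-0.013, -0.006, -1.0]]
wrist_force: [0.7, 0.5, 1.2]
gripper_width: 0.689
gripper_force: 0.0
```

```bash
python3 - <<'E'
from h import *
print(tool([.4739,.2865,.055]),sense()["tcp_pos"],sense()["joints"])
E
```

```text
[11.74117282 49.18533634 17.92740611] [ 0.69477768 -0.1666288   0.23866213] [ -0.49772134  30.07978274  15.70124169   0.15260534 -74.80360022
 -76.74113888]
```

step_arm(targets="0.9 3.8 0 0;0.9 3.8 0 0;0.9 3.8 0 0;0.9 3.8 0 0;0.9 3.8 0 0;0.9 3.8 0 0;0.9 3.8 0 0;0.9 3.8 0 0;0.9 3.8 0 0;0.9 3.8 0 0;0.9 3.8 0 0;0.9 3.8 0 0")

```text
time_s: 10.58
tcp_pos: [0.4844, 0.2564, 0.2298]
ee_rot: [[-0.975, -0.221, 0.0], [-0.221, 0.975, 0.0], [-0.0, 0.0, -1.0]]
wrist_force: [0.4, -0.2, 0.1]
gripper_width: 0.688
gripper_force: 0.0
```

step_arm(targets="0.9 3 0 0;0 0.6 3 0;0 0 3 0;0 0 1.5 0;0 0 0 0;0 0 0 0;0 0 0 0")

```text
time_s: 11.17
tcp_pos: [0.47, 0.2887, 0.156]
ee_rot: [[-0.975, -0.221, 0.002], [-0.221, 0.975, 0.001], [-0.002, 0.001, -1.0]]
wrist_force: [-0.1, 0.2, -0.6]
gripper_width: 0.691
gripper_force: 0.0
```

```bash
python3 - <<'E'
from h import *
c=cap("wrist");c=cap("wrist");print(sense()["tcp_pos"],sense()["ee_rot"].round(3).tolist())
q=proj(c,[.4739,.2865,.07])[0].astype(int);print(q)
m=(c["frame"].max(2)<65).astype(np.uint8);m[212:]=0
k,l,st,ce=cv2.connectedComponentsWithStats(m)
for i in range(1,k):
  if st[i,4]>100:P=onz(c,ce[i],.07)[0];print(st[i],ce[i],P,tool(P-[0,0,.0145]))
E
```

```text
[0.47007632 0.28871892 0.1563027 ] [[-0.975, -0.221, 0.003], [-0.221, 0.975, 0.002], [-0.003, 0.002, -1.0]]
[250 200]
[  0  49  15  36 163] [ 6.25153374 68.09815951] [0.40542943 0.05766843 0.07      ] [ 11.43545917 -21.12480754  10.01099824]
[ 485  110   27   73 1166] [498.1483705  146.98885077] [0.37562372 0.49317455 0.07      ] [ 4.72879444 22.00930586 10.10320711]
[  92  113   51   43 1030] [117.7776699  133.03203883] [0.43990323 0.16142336 0.07      ] [  5.78277253 -11.76631597  10.04345188]
[  0 126  40  66 997] [ 17.71514544 164.61685055] [0.48748062 0.07186216 0.07      ] [  3.1194666  -21.55175876  10.03494308]
[243 188  20  24 395] [252.15189873 199.77974684] [0.47260119 0.28742408 0.07      ] [-0.18778218 -0.19892751 10.08055168]
```

step_arm(targets="-0.2 -0.2 3 0;0 0 3 0;0 0 2 0;0 0 1.5 0;0 0 0.6 0;0 0 0 0;0 0 0 0")

```text
time_s: 11.85
tcp_pos: [0.4724, 0.2873, 0.0548]
ee_rot: [[-0.975, -0.221, 0.002], [-0.221, 0.975, 0.002], [-0.002, 0.001, -1.0]]
wrist_force: [-0.3, -0.8, -0.3]
gripper_width: 0.685
gripper_force: 0.0
```

step_arm(targets="0 0 0 0;0 0 0 0;0 0 0 0;0 0 0 0;0 0 0 0;0 0 0 0;0 0 0 0;0 0 0 0;0 0 0 0", claw=1)

```text
time_s: 12.6
tcp_pos: [0.4714, 0.2866, 0.0534]
ee_rot: [[-0.975, -0.221, -0.0], [-0.221, 0.975, -0.0], [0.0, -0.0, -1.0]]
wrist_force: [0.8, 0.3, -0.4]
gripper_width: 0.224
gripper_force: 29.9
```

step_arm(targets="0 0 -0.5 0;0 0 -1.5 0;0 0 -2 0;0 0 -2 0;-0.5 2 0 0;-0.5 2.5 0 0;0 2.5 0 0;0 2.2 0 0;0 0 0 0;0 0 0 0")

```text
time_s: 13.43
tcp_pos: [0.4605, 0.3793, 0.1134]
ee_rot: [[-0.975, -0.223, -0.0], [-0.223, 0.975, -0.0], [0.001, -0.0, -1.0]]
wrist_force: [0.6, -0.5, -1.4]
gripper_width: 0.218
gripper_force: 29.9
```

```bash
python3 - <<'E'
from h import *
c=cap("wrist");c=cap("wrist");f=c["frame"]
u,v=proj(c,[.4725,.2875,.03])[0];print(u,v,sense()["tcp_pos"],sense()["gripper_width"])
u=int(u);v=int(max(v,70));print(max(u-90,0),max(v-75,0));cv2.imwrite("pics/p3.png",cv2.resize(f[max(v-75,0):v+75,max(u-90,0):u+90],None,fx=3,fy=3,interpolation=cv2.INTER_CUBIC))
E
```

```text
151.62412062702242 189.52389821015893 [0.46068183 0.37788377 0.11337919] 0.22082560925535658
61 114
```

View pics/p3.png

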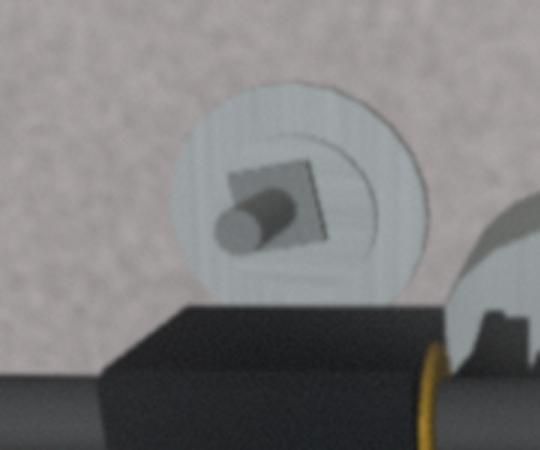

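Square flange found, with its barrel top at crop (238,232), which is frame (140.3,191.3). I'll set the cap down here.

step_arm(targets="0 0 2 0;0 0 2 0;0 0 1.5 0;0 0 0.7 0;0 0 0.3 0;0 0 0 0;0 0 0.05 0;0 0 0 0")

```text
time_s: 14.2
tcp_pos: [0.4615, 0.3791, 0.0491]
ee_rot: [[-0.975, -0.221, 0.001], [-0.221, 0.975, 0.002], [-0.002, 0.001, -1.0]]
wrist_force: [-0.3, -0.2, -1.0]
gripper_width: 0.223
gripper_force: 29.9
```

step_arm(targets="0 0 0 0;0 0 0 0;0 0 0 0;0 0 0 0;0 0 -1 0;0 0 -3 0;0 0 -4 0;0 0 -3 0;1 -3 0 0;1 -3 0 0;1 -2 0 0;0 -1 0 0", claw=5)

```text
time_s: 15.2
tcp_pos: [0.4502, 0.2816, 0.1592]
ee_rot: [[-0.976, -0.22, -0.001], [-0.22, 0.976, 0.0], [0.001, 0.0, -1.0]]
wrist_force: [-0.7, -0.4, -1.7]
gripper_width: 0.571
gripper_force: 0.0
```

step_arm(targets="0 0 0 0;0 0 0 0")

```text
time_s: 15.37
tcp_pos: [0.4523, 0.2847, 0.1589]
ee_rot: [[-0.975, -0.22, 0.002], [-0.22, 0.975, 0.001], [-0.002, 0.001, -1.0]]
wrist_force: [0.2, -0.3, -0.0]
gripper_width: 0.574
gripper_force: 0.0
```

```bash
python3 - <<'E'
from h import *
c=cap("wrist");c=cap("wrist");s=sense();print(s["tcp_pos"],s["ee_rot"].round(3).tolist(),s["joints"])
q=proj(c,[[.4725,.2875,.045],[.4725,.2875,.009]]);print(q)
f=c["frame"];u,v=q[0].astype(int);a,b=max(u-90,0),max(v-75,0);print(a,b)
cv2.imwrite("pics/p4.png",cv2.resize(f[b:b+150,a:a+180],None,fx=3,fy=3,interpolation=cv2.INTER_CUBIC))
# station: nozzle & tray from the top camera
t=cap("top");cv2.imwrite("pics/t2.png",cv2.resize(t["frame"][130:240,200:300],None,fx=5,fy=5,interpolation=cv2.INTER_CUBIC))
E
```

```text
[0.45218686 0.28538278 0.15832162] [[-0.975, -0.221, 0.001], [-0.221, 0.975, 0.001], [-0.001, 0.001, -1.0]] [ 4.96517744e+01  1.65754884e+01 -1.76548540e+01  1.27874201e-02
 -5.57049352e+01 -1.26863681e+02]
[[251.94851861 209.73489663]
 [252.05767143 199.92039517]]
161 134
```

View pics/p4.png

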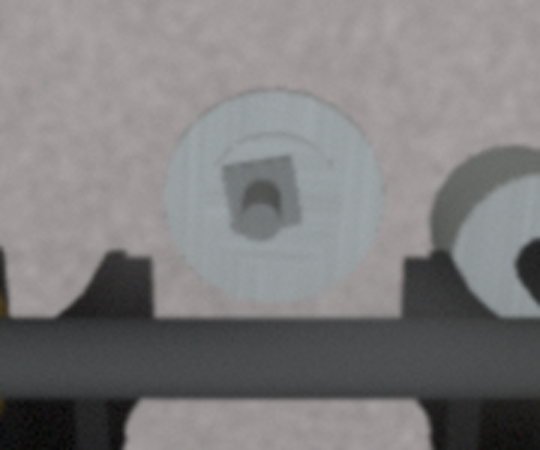

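The square-flanged socket stands clear, its barrel top at crop (261,220), which is frame (248,207.3). The fingers straddle it and the cap stands at the right.

```bash
python3 - <<'E'
from h import *
c=cap("wrist");P=onz(c,(248,207.3),.045)[0];print(P,tool([P[0],P[1],.020]))
t=cap("top")
q=np.array([(309,192),(393,142),(505,318),(424,370)])/2.9+[110,100]
z=[.006,.006,.018,.018]
W=np.array([onz(t,a,b)[0] for a,b in zip(q,z)]);print(W.round(4))
ax=(W[0]+W[1]-W[2]-W[3])[:2];ax/=np.linalg.norm(ax);print(ax,np.degrees(np.arctan2(ax[1],ax[0])),np.linalg.norm((W[0]+W[1]-W[2]-W[3])/2),np.linalg.norm(W[0]-W[1]))
tr=onz(t,np.array([(377,290),(452,238),(505,318),(424,370)])/2.9+[110,100],.018).mean(0);nz=onz(t,np.array([369,184])/2.9+[110,100],.164)[0]
print("tray",tr,"noz",nz,"pred noz",tr[:2]+.11*ax, "centre-based tray",W.mean(0)[:2]-.055*ax)
E
```

```text
[0.47033981 0.28317812 0.045     ] [-1.7514219  -0.61913425 13.78880315]
[[ 0.5051  0.0751  0.006 ]
 [ 0.5514 -0.0041  0.006 ]
 [ 0.3852 -0.1058  0.018 ]
 [ 0.3382 -0.0305  0.018 ]]
[0.84898027 0.52842454] 31.89906923589213 0.19653005370211019 0.09176429996619512
tray [ 0.39885481 -0.04551697  0.018     ] noz [0.49381646 0.01426136 0.164     ] pred noz [0.49224264 0.01260973] centre-based tray [ 0.3982874  -0.04537526]
```

step_arm(targets="-1 -0.4 3 0;-0.8 -0.2 3.5 0;0 0 3 0;0 0 2.5 0;0 0 1.2 0;0 0 0.6 0;0 0 0 0;0 0 0 0", claw=4.5)

```text
time_s: 16.28
tcp_pos: [0.4709, 0.2831, 0.0203]
ee_rot: [[-0.975, -0.222, 0.001], [-0.222, 0.975, 0.0], [-0.001, 0.0, -1.0]]
wrist_force: [0.4, -0.0, 0.3]
gripper_width: 0.519
gripper_force: 0.0
```

step_arm(targets="0 0 0 0;0 0 0 0;0 0 0 0;0 0 0 0;0 0 0 0;0 0 0 0;0 0 0 0;0 0 0 0;0 0 0 0", claw=0.5)

```text
time_s: 17.03
tcp_pos: [0.4706, 0.2825, 0.0204]
ee_rot: [[-0.975, -0.221, 0.0], [-0.221, 0.975, 0.0], [-0.0, 0.0, -1.0]]
wrist_force: [-1.3, 0.3, 3.9]
gripper_width: 0.146
gripper_force: 30.0
```

step_arm(targets="0 0 -0.4 0;0 0 -1.5 0;0 0 -3 0;0 0 -3 0;0 0 -3 0;0 0 -1.1 0;0 0 0 0")

```text
time_s: 17.62
tcp_pos: [0.472, 0.2837, 0.1437]
ee_rot: [[-0.975, -0.221, 0.005], [-0.221, 0.975, 0.005], [-0.006, 0.004, -1.0]]
wrist_force: [-0.7, -0.2, 0.1]
gripper_width: 0.148
gripper_force: 30.0
```

```bash
python3 - <<'E'
from h import *
s=sense();print(tool([.3985,-.0455,.02]),s["tcp_pos"],s["gripper_width"],s["joints"])
E
```

```text
[ 14.53286789 -30.52214874  12.16117946] [0.47200894 0.28369252 0.14368804] 0.1482854198827247 [ 4.78970484e+01  1.87509620e+01 -1.68390360e+01  4.55623817e-02
 -5.39845353e+01 -1.25138004e+02]
```

step_arm(targets="0 0 -2 0;0.7 -1.5 -2 0;1.2 -2.6 0 0;1.2 -2.6 0 0;1.4 -2.9 0 0;1.5 -3.1 0 0;1.5 -3.1 0 0;1.5 -3.1 0 0;1.5 -3.1 0 0;1.5 -3.1 0 0;1.5 -3.1 0 0;1.0 -2.3 0 0")

```text
time_s: 18.62
tcp_pos: [0.3941, -0.0493, 0.1788]
ee_rot: [[-0.976, -0.22, -0.003], [-0.22, 0.976, -0.0], [0.003, 0.0, -1.0]]
wrist_force: [1.1, -0.1, -1.3]
gripper_width: 0.146
gripper_force: 30.0
```

step_arm(targets="0 0 0 -6.4;0 0 0 -6.4;0 0 0 -6.3;0 0 0 0;0 0 0 0;0 0 0 0")

```text
time_s: 19.12
tcp_pos: [0.396, -0.0471, 0.1794]
ee_rot: [[-0.851, -0.526, -0.001], [-0.526, 0.851, -0.0], [0.001, 0.001, -1.0]]
wrist_force: [-0.0, 0.4, -0.9]
gripper_width: 0.153
gripper_force: 30.0
```

```bash
python3 - <<'E'
from h import *
c=cap("wrist");c=cap("wrist");s=sense();print(tool([.3985,-.0455,.02]),s["tcp_pos"],s["ee_rot"].round(3).tolist())
cv2.imwrite("pics/w3.png",c["frame"])
E
```

```text
[-2.81580935e-01  8.21108541e-03  1.59712141e+01] [ 0.39626732 -0.04704045  0.17971395] [[-0.85, -0.527, -0.001], [-0.527, 0.85, -0.0], [0.001, 0.0, -1.0]]
```

View pics/w3.png

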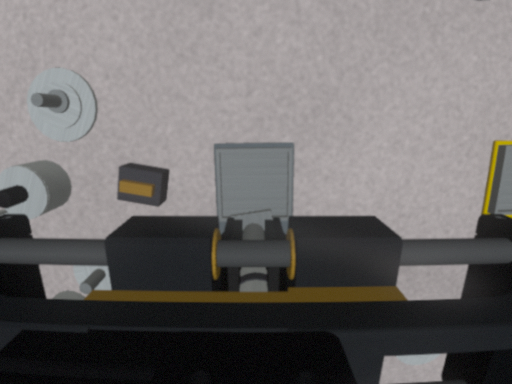

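The wrist picture shows the tray squarely behind the held socket, spanning columns 215–293 with its rear edge at row 143, aligned with the tool. Lowering now.

step_arm(targets="-0.3 0 2 0;0 0 3 0;0 0 3 0;0 0 3 0;0 0 2 0;0 0 1.4 0;0 0 0.8 0;0 0 0.4 0;0 0 0 0;0 0 0 0;0 0 0 0")

```text
time_s: 20.13
tcp_pos: [0.3996, -0.0454, 0.0247]
ee_rot: [[-0.849, -0.528, 0.002], [-0.528, 0.849, 0.0], [-0.002, -0.001, -1.0]]
wrist_force: [1.0, 0.3, -1.1]
gripper_width: 0.154
gripper_force: 30.0
```

```bash
python3 -c "
from h import *
for i in range(3):
    s=sense();print(s['tcp_pos'],s['wrist_force']);cap('wrist')"
```

```text
[ 0.39962086 -0.04535862  0.02467242] [ 0.97607782  0.27173398 -1.05427873]
[ 0.39965963 -0.04532946  0.02475731] [ 0.57961162 -0.98173435 -0.30252657]
[ 0.39956444 -0.04538428  0.02475069] [-0.5175311  -0.21177023 -0.65023076]
```

step_arm(targets="0 0 0.15 0;0 0 0.1 0;0 0 0 0;0 0 0 0")

```text
time_s: 20.62
tcp_pos: [0.3989, -0.0456, 0.0215]
ee_rot: [[-0.849, -0.528, -0.0], [-0.528, 0.849, -0.0], [0.0, 0.0, -1.0]]
wrist_force: [-0.9, 0.0, 0.4]
gripper_width: 0.151
gripper_force: 30.0
```

step_arm(targets="0 0 0.05 0;0 0 0 0;0 0 0 0")

```text
time_s: 20.87
tcp_pos: [0.399, -0.0456, 0.0213]
ee_rot: [[-0.849, -0.528, 0.0], [-0.528, 0.849, -0.0], [-0.0, -0.0, -1.0]]
wrist_force: [-1.5, -0.3, 4.0]
gripper_width: 0.155
gripper_force: 30.0
```

Contact at 4 N. I'll release and rise.

step_arm(targets="0 0 0 0;0 0 0 0;0 0 0 0;0 0 0 0;0 0 -1 0;0 0 -3 0;0 0 -4 0;0 0 -4 0;0 0 -4 0;0 0 -4 0;0 0 0 0;0 0 0 0", claw=4)

```text
time_s: 21.87
tcp_pos: [0.4002, -0.0452, 0.2232]
ee_rot: [[-0.849, -0.528, 0.006], [-0.528, 0.849, 0.002], [-0.006, -0.002, -1.0]]
wrist_force: [-1.0, 0.2, -1.4]
gripper_width: 0.457
gripper_force: 0.0
```

step_arm(targets="-3 0 -1 0;-3 0 -1 0;-2.5 0 0 0;0 0 0 0;0 0 0 0;0 0 0 0", claw=0)

```text
time_s: 22.37
tcp_pos: [0.4698, -0.001, 0.2391]
ee_rot: [[-0.849, -0.528, -0.004], [-0.528, 0.849, -0.001], [0.004, 0.002, -1.0]]
wrist_force: [-1.0, -0.5, -0.6]
gripper_width: 0.092
gripper_force: 0.0
```

```bash
python3 - <<'E'
from h import *
c=cap("wrist");c=cap("wrist");s=sense();print(s["tcp_pos"],s["gripper_width"],tool([.493,.0135,.164]))
q=proj(c,[[.493,.0135,.164],[.399,-.0455,.046]]);print(q)
cv2.imwrite("pics/w4.png",c["frame"][:260])
E
```

```text
[ 0.46996403 -0.00122328  0.24009027] 0.03349453945964936 [-2.75038743  0.02975774  7.60303076]
[[254.1030361  231.42534269]
 [253.32787577 107.14388884]]
```

View pics/w4.png

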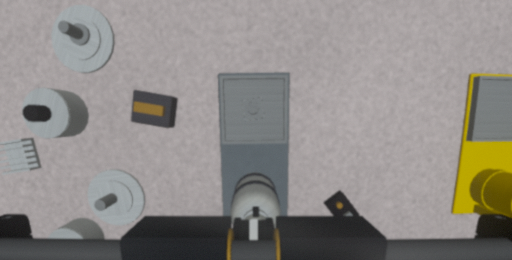

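The socket stands upright in the tray at (253,107), and the nozzle lies in column 254 ahead. I'll go over it and press with the fingers shut.

step_arm(targets="-1.5 0 0 0;-1.2 0 0 0;0 0 2 0;0 0 2.5 0;0 0 1.5 0;0 0 0.8 0;0 0 0.2 0;0 0 0 0;0 0 0 0;0 0 0 0")

```text
time_s: 23.3
tcp_pos: [0.4949, 0.0137, 0.1723]
ee_rot: [[-0.849, -0.528, 0.002], [-0.528, 0.849, 0.001], [-0.002, -0.001, -1.0]]
wrist_force: [0.1, 0.2, 0.7]
gripper_width: 0.008
gripper_force: 0.0
```

step_arm(targets="0 0 0.3 0;0 0 0.3 0;0 0 0.2 0;0 0 0 0;0 0 0 0;0 0 0 0")

```text
time_s: 23.8
tcp_pos: [0.4943, 0.0136, 0.1634]
ee_rot: [[-0.849, -0.528, 0.0], [-0.528, 0.849, 0.0], [-0.0, -0.0, -1.0]]
wrist_force: [-1.1, 0.5, 3.3]
gripper_width: 0.003
gripper_force: 1.5
```

Contact at 0.163 m. Pressing in small steps.

step_arm(targets="0 0 0.2 0;0 0 0.2 0;0 0 0.2 0;0 0 0.1 0;0 0 0 0;0 0 0 0;0 0 0 0")

```text
time_s: 24.38
tcp_pos: [0.4943, 0.0136, 0.1567]
ee_rot: [[-0.849, -0.528, 0.001], [-0.528, 0.849, -0.0], [-0.001, -0.0, -1.0]]
wrist_force: [-2.5, 1.2, 7.5]
gripper_width: 0.008
gripper_force: 3.5
```

step_arm(targets="0 0 0.1 0;0 0 0.05 0;0 0 0 0;0 0 0 0;0 0 0 0")

```text
time_s: 24.8
tcp_pos: [0.4944, 0.0136, 0.1563]
ee_rot: [[-0.849, -0.529, 0.001], [-0.529, 0.849, -0.0], [-0.001, -0.001, -1.0]]
wrist_force: [-4.9, 1.4, 13.6]
gripper_width: 0.001
gripper_force: 6.6
```

13.6 N against a 7.2 N spring means it is on its stop. I'll release upward and back off to look.

step_arm(targets="0 0 -0.5 0;0 0 -1 0;0 0 -3 0;0 0 -4 0;2 0 -3 0;3 0 0 0;3 0 0 0;1 0 0 0;0 0 0 0;0 0 0 0;0 0 0 0")

```text
time_s: 25.72
tcp_pos: [0.4183, -0.0337, 0.2692]
ee_rot: [[-0.849, -0.528, -0.0], [-0.528, 0.849, -0.0], [0.0, -0.0, -1.0]]
wrist_force: [-0.1, 0.3, 0.5]
gripper_width: 0.003
gripper_force: 0.0
```

```bash
python3 - <<'E'
from h import *
c=cap("wrist");s=sense();print(s["tcp_pos"],s["wrist_force"],s["time_s"])
print(proj(c,[.399,-.0455,.046]),proj(c,[.4943,.0136,.164]))
a=cap("side")["frame"][130:290,140:340];a=cv2.resize(a,None,fx=3,fy=3,interpolation=cv2.INTER_CUBIC)
cv2.imwrite("pics/fin.png",a)
E
```

```text
[ 0.41843881 -0.0335899   0.26909106] [-1.11305827  0.18842118 -0.04706421] 25.7667
[[253.82495381 154.58759435]] [[253.87704603 275.86420467]]
```

View pics/fin.png

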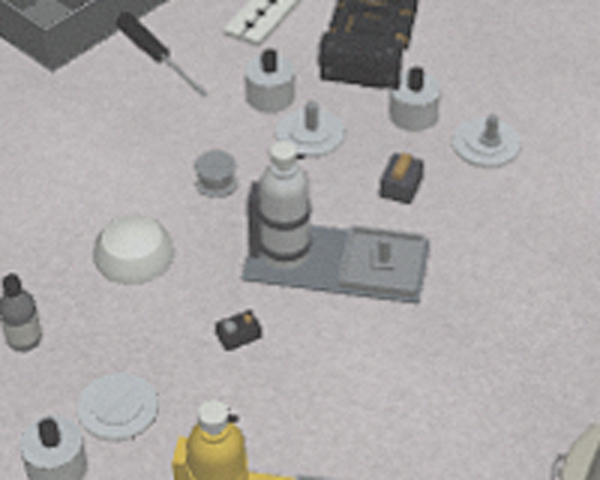

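The final view shows the socket upright in the tray at (384,255) and the nozzle back up at (284,155). All three caps stand mouth down on the bench, and the other parts and bystanders are in place. Handing in.

```bash
python3 -c "
from station import r
print(r.finish_job())"
```

```text
the job is handed in; nothing more can be done
None
```

The socket stands upright in the drip tray, then the nozzle was pressed to its stop and sprang back, and all three caps stand mouth down on the bench; I handed the job in after about 26 s of robot time, and the hand-in returned no verdict.

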